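Slide the chopping board out over the scrap caddy

ROBOT

A 7-joint arm with a two-finger parallel gripper is mounted at the origin on a cart in front of the work surface, level with it; the furniture and walls round the work are solid. World frame = base frame: x ahead of the robot, y to its left, z up, the work surface at z = 0. Lengths are in m, angles in rad, forces in N, time in s.
With the tool pointing down it reaches from about 0.425 to 0.925 m from the base axis. Payload 6.8 kg.
Tool frame: the origin (TCP) lies midway between the tips of the shut fingers; the grasp point (between the pads) lies 19 mm behind it; z points along the fingers, y is the line along which they close (so a half turn about z gives the same grasp; the last joint's range is limited). The gripper opens to 85 mm and grips with 20 to 120 N. Pads are 22 mm wide; open, the fingers measure 114 mm over their backs; the gripper's body (76 mm by 85 mm) begins 54 mm behind the grasp point. The pads swing forward as they close: fully open they stand 13 mm farther back than shut.
Start: joints at [-1.277, 0.477, 0.022, 1.555, -0.011, 1.109, -0.083], TCP at [0.264, 0.621, 0.231] pointing down, gripper open.
Joint ranges: [-2.96, 2.96], [-0.34, 2.1], [-1.41, 1.46], [0.24, 2.44], [-1.37, 4.51], [0.17, 1.92], [-2.96, 2.96]. Speed limits (rad/s): [2.39, 2.39, 3.14, 3.14, 3.14, 3.14, 3.14].

INTERFACE

Orientations are given as a unit quaternion [x, y, z, w].
In Python, from workcell import env, capture, camera_info, masks_of, tip_of gives the robot as it stands.
- The arm moves only by the tool drive_tool, never from a script. Its arguments are lists of equal length, an entry for each row: "gripper": the closure in counts, from 0 (fully open) to 255 (shut); "xyz": the shift along the tool's x, y, z in cm, a list of three; "delta_rot": the turn, a rotation vector about the tool's x, y, z in rad, a list of three. A call has 1 to 8 rows; each row is the pose to reach, as a shift and turn from the pose commanded when the call began, along the tool's axes at that moment; what a row does not reach only later rows make up. A row lasts 1/12 s, in which the tool goes at most 41.7 mm and 7.16 degrees, less where a joint would pass 70% of its speed; a pose out of reach is approached as far as the arm can. A call with a gripper value outside its range is refused whole. The fingers move at their own pace and stop on an object; "force" is the grip in N (left out, the last holds). Time passes only in rows, so rows that repeat a pose let the fingers close. It gives the time, the measured TCP pose, the force, the opening and the grip force at its end, in the units of the state.
- env.sense(): the state, without advancing time (a new reading comes with each control period).
- capture(name): name is "scene" or "top"; returns the picture (420x560x3 uint8, red, green, blue); there is no depth.
- camera_info(name): a dict with "camera_matrix" (3x3 intrinsics, pixels), "position" and "rotation" of the camera in the world. Camera axes: x right, y up, looking along -z (the intrinsics and any distortion apply to the point x, -y, -z); pixel columns grow to the right and rows downward; lengths in m; the calibration is good to about 2 mm. A picture is of the moment at which its call begins. camera_info takes no time and is no camera call.
- env.job_done(): hands the job in; it is judged then, once.
Trained networks look in the newest picture that a camera, given by its name, has taken for a name from the list of things; names that differ only in an ending like _2 or _b are one class to them, and where a whole thing is asked for, a point or a joint stands for the part that bears it (a point fixed in the world has none). Each returns a list of dicts, best first, with "confidence" (0 to 1); they miss things now and then, are a little off and sometimes report something else, mostly with a low value. They report only what shows in the picture. A call takes as long as a camera call.
- masks_of(label, camera): "pixels" (420x560 bool, what is visible of it) and "box" ([left, top, width, height] in pixels, round what is visible of it).
- tip_of(label, camera): "point" ([row, column] in pixels: a listed point, or the origin of a listed thing).
The state is a dict: "t": time; "q": joint angles; "dq": joint speeds; "effort": joint torques, N m; "tcp_pos": TCP position; "tcp_rot": TCP orientation; "force": force on the tool from outside, world axes, zero at the start; "torque": the same for the moment, N m; "grip_width": opening from 0.0 (shut) to 1.0 (fully open); "gripper_force": force on a finger pad.
Only numpy, scipy, OpenCV 4.12 (cv2) and the standard library are available. Lean on these libraries where they do the work, as an engineer would, in place of code of your own. Each camera call takes 0.05 s, during which the arm holds its last target. There are 200 camera calls.

TASK

Set the chopping board up for peeling, using only the fingertips or the outside of the fingers to push: pick nothing up. First push the stone salt cellar, which stands in the board's way, aside to the right until it stands right in front of the plant pot; then slide the wooden board along the counter to the right and out over its front edge until the board's front edge lies square and half-way over the open mouth of the scrap caddy on the rail, with the caddy at the middle of the board. The board must stay flat and not bump the salt cellar, the peeler stays lying on the board, and the other things stay where they stand.

Things in the scene. Friction and masses are not known exactly. Their poses are not given: they have to be found in the camera images.
- chopping_board: plain wooden chopping board, 200 x 300 x 21 mm, 0.84 kg, loose on the counter (top z = 0, straight front edge at world x = 0.270). Origin: centre of its underside. Its x axis runs across the 200 mm width, roughly world +x, away from the robot; its y axis along the 300 mm length, roughly world +y. It slides at a push of about 3 to 7 N and tips if its centre passes the counter edge
- behind_caddy (a point): a point fixed to the scrap caddy, at counter-top height, 200 mm straight behind (world +x) the centre of its mouth: here comes the middle of the board's back edge. Axes as the world's. The caddy is a dark green metal pan, fixed, hung by two steel hooks on the brass rail at different places along it; mouth 50 mm (x) by 230 mm (y) inside, walls 5 mm, rim 30 mm below the counter top
- salt_cellar: round speckled grey stone salt cellar with a wooden lid and a small brass knob (the lid does not move), 92 mm across, 76 mm high with the knob, 0.42 kg, loose, on the counter to the right (world -y) of the board. Origin: centre of its underside. The plant pot, a succulent in a black pot 130 mm across, stands at world x 0.64, y -0.45
- peeler: black-handled vegetable peeler, 170 x 25 x 18 mm, lying loose on the board. Origin: centre of its underside; its own x axis is its length
- clip_jar_oats: big clip-top glass jar of oats, 96 mm across, 177 mm high, loose, at the back of the counter under the wall shelf (shelf front at world x 0.62, underside at z 0.438: keep the arm clear of it). Origin: centre of its underside
- clip_jar_lentils: clip-top glass jar of lentils, 86 mm across, 147 mm high, loose, at the back of the counter beside the oats. Origin: centre of its underside
- onion: brown onion, 75 mm across, 77 mm high, left of the board. Origin: centre of its underside
- garlic: garlic bulb, 60 mm across, 58 mm high, left of the board. Origin: centre of its underside
- salt_mill: turned wooden salt mill, 56 mm across, 165 mm high, left of the board. Origin: centre of its underside

How it is judged:
By the outcome, as a careful person would: the job done as asked, in the order asked, and still so for the second after the job is handed in, with the robot touching nothing.
It also fails if it takes over 72 s, if anything falls off the work surface, if the arm or the gripper's body presses on something with over 40 N, if the wrist force passes 120 N, or if a joint passes its speed limit or range.

## Working session

There is one attempt and no reset: what is moved stays moved. The work goes in short steps, Python scripts to look and compute and a tool call to move; the robot and the scene stay as the last step left them, time stands still between calls to the robot, and variables do not carry over. Pictures are saved under pics/ and viewed, at most 10 in all, crops included, and the job is handed in when it is done.

Besides the shell and the picture viewer there is one more tool, called after "Emit:" by a JSON object that holds its "op" and its "data", one argument or row to a line. drive_tool: Moves the arm, as the interface text tells. Its arguments: {"type":"object","properties":{"gripper":{"type":"array","items":{"type":"number"}},"xyz":{"type":"array","items":{"type":"array","items":{"type":"number"}}},"delta_rot":{"type":"array","items":{"type":"array","items":{"type":"number"}}},"force":{"type":"number"}},"required":["gripper","xyz","delta_rot"]}

```bash
mkdir -p pics
cat > h.py <<'E'
import numpy as np, cv2
from workcell import env, capture, camera_info, masks_of, tip_of
from scipy.spatial.transform import Rotation as R
def rot(ci):
    r=np.array(ci["rotation"],float)
    return r if r.shape==(3,3) else R.from_quat(r).as_matrix()
def ray(cam,rc):
    ci=camera_info(cam); K=np.array(ci["camera_matrix"])
    d=np.linalg.inv(K)@np.array([rc[1],rc[0],1.]); d=np.array([d[0],-d[1],-d[2]])
    return np.array(ci["position"]), rot(ci)@d
def at_z(cam,rc,z):
    p,d=ray(cam,rc); return p+d*(z-p[2])/d[2]
def proj(cam,P):
    ci=camera_info(cam); K=np.array(ci["camera_matrix"])
    c=rot(ci).T@(np.array(P)-np.array(ci["position"])); u=K@np.array([c[0],-c[1],-c[2]]); return u[1]/u[2],u[0]/u[2]
def save(cam,name):
    im=capture(cam); cv2.imwrite("pics/"+name+".png",im[:,:,::-1]); return im
E
python3 - <<'E'
from h import *
np.set_printoptions(precision=4,suppress=True)
for c in("scene","top"):
    print(camera_info(c)); save(c,c+"0")
    for l in ("chopping_board","behind_caddy","salt_cellar","peeler","clip_jar_oats","clip_jar_lentils","onion","garlic","salt_mill"):
        for d in tip_of(l,c)[:2]: print(c,l,d["confidence"],d["point"],at_z(c,d["point"],0.021 if l=="peeler" else 0))
print(env.sense())
E
```

```text
{'camera_matrix': array([[404.4596,   0.    , 281.9827],
       [  0.    , 404.4596, 204.1428],
       [  0.    ,   0.    ,   1.    ]]), 'position': array([0.2461, 1.0955, 0.9448]), 'rotation': array([-0.0566,  0.4125,  0.9027, -0.1081])}
scene chopping_board 0.96 [220.5, 305.1] [0.4255 0.1009 0.    ]
scene salt_cellar 0.63 [162.3, 313.7] [ 0.4605 -0.2454  0.    ]
scene salt_cellar 0.37 [302.7, 282.8] [0.419  0.4436 0.    ]
scene peeler 0.6 [210.6, 301.5] [0.4434 0.0771 0.021 ]
scene clip_jar_oats 0.96 [168.7, 250.7] [ 0.6968 -0.1456 -0.    ]
scene clip_jar_lentils 0.64 [148.2, 252.8] [ 0.7326 -0.2903 -0.    ]
scene onion 0.62 [302.2, 281.6] [ 0.4226  0.4427 -0.    ]
scene garlic 0.85 [299.7, 308.1] [0.3524 0.4173 0.    ]
scene salt_mill 0.96 [287.8, 246.3] [0.5339 0.4183 0.    ]
{'camera_matrix': array([[493.0851,   0.    , 271.478 ],
       [  0.    , 493.0851, 205.2981],
       [  0.    ,   0.    ,   1.    ]]), 'position': array([0.1501, 0.2141, 1.4671]), 'rotation': array([-0.0791,  0.1069,  0.7917, -0.5962])}
top chopping_board 0.66 [236.2, 281.0] [0.433  0.0992 0.    ]
top peeler 0.69 [227.6, 291.8] [0.4453 0.0623 0.021 ]
top clip_jar_oats 0.83 [130.7, 331.0] [ 0.7207 -0.1528  0.    ]
top onion 0.64 [271.3, 171.8] [0.4206 0.4413 0.    ]
top garlic 0.85 [290.2, 180.7] [0.3591 0.4287 0.    ]
top salt_mill 0.64 [231.8, 173.1] [0.5366 0.4105 0.    ]
{'t': 1.0, 'q': array([-1.2771,  0.477 ,  0.0224,  1.5554, -0.0115,  1.1093, -0.0831]), 'dq': array([-0.0006,  0.0013,  0.0007, -0.0015,  0.0014, -0.0018,  0.0007]), 'effort': array([ -0.0002, -59.6332,   1.6062, -28.155 ,   0.0125,   0.0017,
        -0.    ]), 'tcp_pos': array([0.264 , 0.6213, 0.2313]), 'tcp_rot': array([ 0.1996,  0.9799,  0.    , -0.    ]), 'force': array([ 0.5378,  0.754 , -0.5021]), 'torque': array([ 0.0299, -0.011 ,  0.0228]), 'gripper_force': 0.0, 'grip_width': 1.002342670183254}
```

View pics/scene0.png

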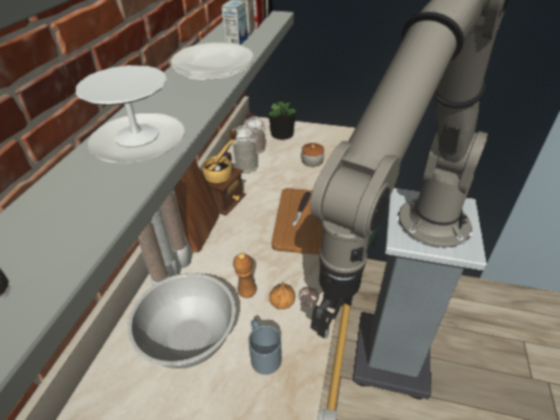

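View pics/top0.png

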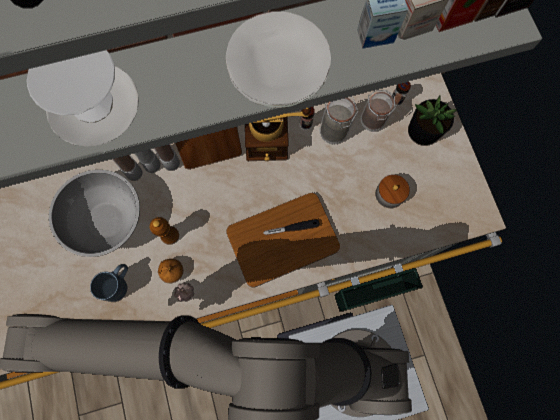

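The scene view shows the cellar at about (col 312, row 155), and the board partly hidden by the arm. The top view shows the board at (283,240), the cellar at (393,190), the pot at (432,120) and the caddy on the rail at (379,290). Next I measure these more precisely.

Run:
```python
from h import *
np.set_printoptions(precision=4,suppress=True)
im=save("top","top1"); 
for l in ("chopping_board","salt_cellar","behind_caddy","peeler"):
    for d in masks_of(l,"top")[:2]:
        m=d["pixels"].astype(np.uint8); print(l,d["confidence"],d["box"],m.sum())
        c=max(cv2.findContours(m,0,2)[0],key=cv2.contourArea)
        r=cv2.minAreaRect(c); z={"chopping_board":.021,"salt_cellar":.05,"behind_caddy":-.03,"peeler":.03}[l]
        for x,y in cv2.boxPoints(r): print("  ",at_z("top",(y,x),z))
        print("  ctr",r[0],at_z("top",r[0][::-1],z))
    for d in tip_of(l,"top")[:2]: print("tip",l,d["confidence"],d["point"],at_z("top",d["point"],0))
    for d in tip_of(l,"scene")[:2]: print("tips",l,d["confidence"],d["point"],at_z("scene",d["point"],0))
crop=cv2.resize(im[160:320,210:450],None,fx=3.3,fy=3.3,interpolation=cv2.INTER_CUBIC)
cv2.imwrite("pics/crop1.png",crop[:,:,::-1]); print(crop.shape)
```

```text
chopping_board 0.59 [225.8, 189.9, 115.2, 96.4] 6196
   [0.5037 0.2611 0.021 ]
   [ 0.5415 -0.0463  0.021 ]
   [ 0.3359 -0.0613  0.021 ]
   [0.3036 0.2364 0.021 ]
  ctr (282.54052734375, 239.09877014160156) [0.4193 0.0989 0.021 ]
tip chopping_board 0.77 [237.3, 282.6] [0.4284 0.0955 0.    ]
tips chopping_board 0.96 [220.5, 305.1] [0.4255 0.1009 0.    ]
salt_cellar 0.92 [375.7, 175.0, 31.3, 34.8] 901
   [ 0.4792 -0.187   0.05  ]
   [ 0.5323 -0.2841  0.05  ]
   [ 0.448 -0.324  0.05 ]
   [ 0.3967 -0.2275  0.05  ]
  ctr (391.75006103515625, 191.25001525878906) [ 0.4636 -0.2554  0.05  ]
salt_cellar 0.68 [361.7, 89.5, 31.3, 41.9] 972
   [ 0.6956 -0.2252  0.05  ]
   [ 0.8124 -0.3183  0.05  ]
   [ 0.7576 -0.3826  0.05  ]
   [ 0.6427 -0.2885  0.05  ]
  ctr (377.82757568359375, 110.43102264404297) [ 0.7263 -0.3032  0.05  ]
tip salt_cellar 0.72 [196.0, 390.4] [ 0.4613 -0.2628  0.    ]
tips salt_cellar 0.63 [162.3, 313.7] [ 0.4605 -0.2454  0.    ]
tips salt_cellar 0.37 [302.7, 282.8] [0.419  0.4436 0.    ]
behind_caddy 0.81 [334.9, 263.3, 92.4, 50.5] 1980
   [ 0.2534 -0.0056 -0.03  ]
   [ 0.2593 -0.2714 -0.03  ]
   [ 0.171  -0.2674 -0.03  ]
   [ 0.1665 -0.0056 -0.03  ]
  ctr (376.4832763671875, 286.13946533203125) [ 0.2122 -0.1366 -0.03  ]
behind_caddy 0.46 [158.8, 256.6, 26.6, 25.6] 490
   [ 0.4774  0.4773 -0.03  ]
   [ 0.4572  0.4069 -0.03  ]
   [ 0.3861  0.4237 -0.03  ]
   [ 0.4061  0.4932 -0.03  ]
  ctr (170.0, 270.0) [ 0.4315  0.4503 -0.03  ]
peeler 0.9 [264.8, 222.4, 54.5, 12.0] 341
   [0.4681 0.1425 0.03  ]
   [ 0.4502 -0.0189  0.03  ]
   [ 0.4239 -0.015   0.03  ]
   [0.4418 0.1455 0.03  ]
  ctr (291.39190673828125, 226.85133361816406) [0.446  0.0637 0.03  ]
tip peeler 0.8 [228.6, 292.6] [0.4459 0.0586 0.    ]
tips peeler 0.6 [210.6, 301.5] [0.4479 0.054  0.    ]
(528, 792, 3)
```

View pics/crop1.png

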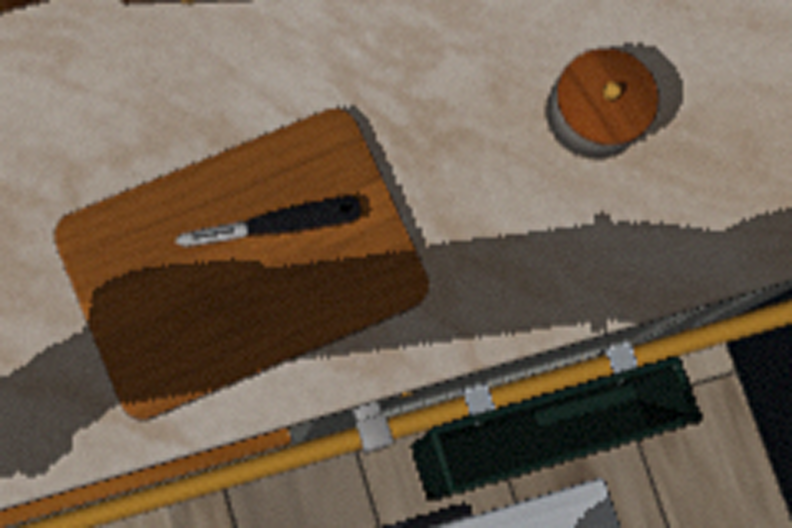

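The crop shows the board turned about 5° with its front partly in shadow, the peeler near (270,220), the lid at (608,96), and the caddy between (415,435) and (700,418). I'll rectify the planes at z=-0.03 and z=0.021 to read metric positions.

Run:
```python
from h import *
im=cv2.imread("pics/top1.png")
def rect(z,x0,x1,y0,y1,s):
    # image right = -y, up = +x
    W=int((y1-y0)*s);H=int((x1-x0)*s)
    src=np.float32([proj("top",(x,y,z))[::-1] for x,y in((x1,y1),(x1,y0),(x0,y0),(x0,y1))])
    M=cv2.getPerspectiveTransform(src,np.float32([[0,0],[W,0],[W,H],[0,H]]))
    o=cv2.warpPerspective(im,M,(W,H),flags=cv2.INTER_CUBIC)
    o=(255*(o/255.)**.5).astype(np.uint8)
    for x in np.arange(np.ceil(x0/.02)*.02,x1,.02):
        r=int((x1-x)*s); cv2.line(o,(0,r),(8,r),(0,0,255),1); cv2.putText(o,"%.2f"%x,(10,r+4),0,.33,(0,0,255))
    for y in np.arange(np.ceil(y0/.02)*.02,y1,.02):
        c=int((y1-y)*s); cv2.line(o,(c,0),(c,H),(0,0,255) if abs(y*5-round(y*5))<.01 else (90,90,90),1); cv2.putText(o,"%.2f"%y,(c-10,H-3),0,.33,(0,0,255))
    return o
a=rect(-.03,.14,.28,-.30,.02,2400); b=rect(.021,.29,.56,-.08,.28,900)
o=np.zeros((336+243,800,3),np.uint8);o[:a.shape[0],:a.shape[1]]=a;o[336:336+b.shape[0],:b.shape[1]]=b
cv2.imwrite("pics/rect1.png",o)
```

```text
(no output)
```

View pics/rect1.png

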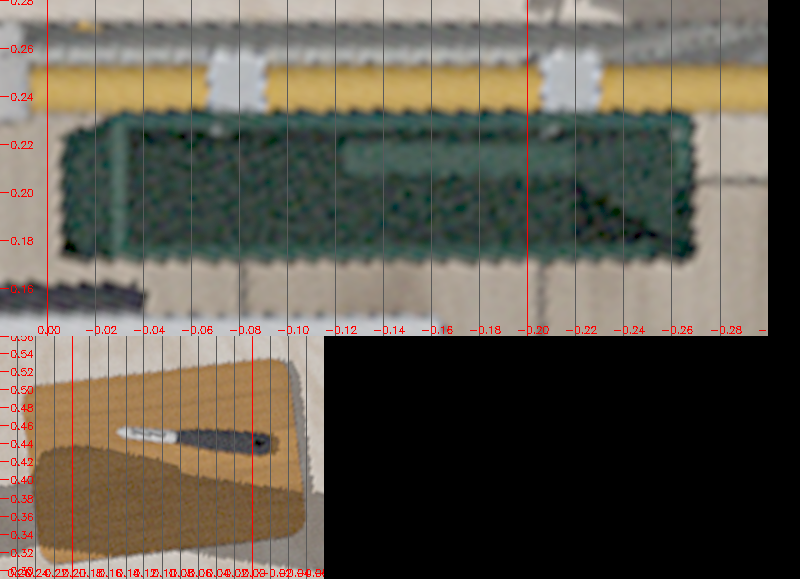

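Caddy rim centre reads (0.202, -0.148), so behind_caddy is about (0.402, -0.148). The board centre is about (0.425, 0.097) with a yaw of about +5.5°, and the cellar is at (0.462, -0.254). I start the move.

Emit:
{"op": "drive_tool", "data": {
  "gripper": [100,100,100,100,100,100,100,100],
  "xyz": [
    [-27.7,-17.7,-2],
    [-27.7,-17.7,-2],
    [-27.7,-17.7,-2],
    [-27.7,-17.7,-2],
    [-27.7,-17.7,-2],
    [-27.7,-17.7,-2],
    [-27.7,-17.7,-2],
    [-27.7,-17.7,-2]
  ],
  "delta_rot": [
    [0,0,0.9],
    [0,0,0.9],
    [0,0,0.9],
    [0,0,0.9],
    [0,0,0.9],
    [0,0,0.9],
    [0,0,0.9],
    [0,0,0.9]
  ]
}}

```text
t: 2.32
tcp_pos: [0.451, 0.3476, 0.2518]
tcp_rot: [0.609, 0.793, 0.0, 0.0]
force: [0.3, 1.7, -0.2]
grip_width: 0.605
gripper_force: 0.0
```

```bash
cat >> h.py <<'E'
def go(x,y,z,yaw=None):
    "shift/turn from the measured pose to a tool-down pose with the tool y axis at yaw (deg)"
    s=env.sense(); A=R.from_quat(s["tcp_rot"]); p=s["tcp_pos"]
    M=A.as_matrix(); print("p",p.round(4),"yaw y",np.degrees(np.arctan2(M[1,1],M[0,1])).round(1),"z",M[:,2].round(3),"F",s["force"].round(1),"gw",round(s["grip_width"],2),"t",s["t"])
    t=np.array([x,y,z]); print("cm",(100*M.T@(t-p)).round(2),"dist",np.linalg.norm(t-p).round(3))
    if yaw is not None:
        a=np.radians(yaw); Y=np.array([np.cos(a),np.sin(a),0]); Z=np.array([0,0,-1.]); T=np.stack([np.cross(Y,Z),Y,Z],1)
        print("rot",R.from_matrix(M.T@T).as_rotvec().round(3))
E
python3 -c "
from h import *
go(.46,-.13,.15,0)"
```

```text
p [0.451  0.3476 0.2518] yaw y 15.0 z [ 0.001  0.    -1.   ] F [ 0.3  1.7 -0.2] gw 0.6 t 2.3167
cm [-46.36 -11.48  10.17] dist 0.488
rot [ 0.001 -0.     0.261]
```

Emit:
{"op": "drive_tool", "data": {
  "gripper": [100,100,100,100,100,100,100,100],
  "xyz": [
    [-31,-7.7,0],
    [-31,-7.7,0],
    [-31,-7.7,0],
    [-31,-7.7,0],
    [-31,-7.7,0],
    [-31,-7.7,0],
    [-31,-7.7,0],
    [-31,-7.7,0]
  ],
  "delta_rot": [
    [0,0,0.261],
    [0,0,0.261],
    [0,0,0.261],
    [0,0,0.261],
    [0,0,0.261],
    [0,0,0.261],
    [0,0,0.261],
    [0,0,0.261]
  ]
}}

```text
t: 2.98
tcp_pos: [0.4574, 0.0266, 0.2517]
tcp_rot: [0.706, 0.709, 0.0, 0.0]
force: [-0.4, 0.3, -0.2]
grip_width: 0.606
gripper_force: 0.0
```

```bash
python3 -c "
from h import *
np.set_printoptions(precision=4,suppress=True)
go(.463,-.135,.02,0)
for c in('scene','top'):
  capture(c)
  for l in ('salt_cellar','chopping_board'):
    for d in tip_of(l,c)[:1]: print(c,l,d['confidence'],at_z(c,d['point'],0))
for c in('scene','top'):
  for d in masks_of('salt_cellar',c)[:1]: print(d['box'],d['confidence'])
for y in (.1,-.15,-.45,-.6): print(proj('top',(.45,y,0)))
"
```

```text
p [0.4574 0.0266 0.2517] yaw y 0.3 z [ 0.001  0.    -1.   ] F [-0.4  0.3 -0.2] gw 0.61 t 2.9833
cm [-16.17   0.47  23.17] dist 0.283
rot [ 0.001 -0.     0.004]
scene salt_cellar 0.61 [ 0.4634 -0.2433  0.    ]
scene chopping_board 0.75 [0.4288 0.0949 0.    ]
top salt_cellar 0.67 [ 0.4621 -0.2614  0.    ]
top chopping_board 0.62 [0.4268 0.102  0.    ]
[301.3, 144.7, 19.4, 18.0] 0.74
[377.3, 174.2, 29.9, 33.4] 0.7
(np.float64(231.01444367259612), np.float64(279.18017459135206))
(np.float64(209.0899253816765), np.float64(357.1109249866529))
(np.float64(183.48455413613328), np.float64(448.1252756254024))
(np.float64(170.96015072028246), np.float64(492.64329620398746))
```

Emit:
{"op": "drive_tool", "data": {
  "gripper": [100,100,100,100,100,100,100,100],
  "xyz": [
    [-4,0.1,0],
    [-8,0.2,0],
    [-12,0.4,0],
    [-16.2,0.5,0],
    [-16.2,0.5,4],
    [-16.2,0.5,8],
    [-16.2,0.5,12],
    [-16.2,0.5,16]
  ],
  "delta_rot": [
    [0,0,0],
    [0,0,0],
    [0,0,0],
    [0,0,0],
    [0,0,0],
    [0,0,0],
    [0,0,0],
    [0,0,0]
  ]
}}

```text
t: 4.05
tcp_pos: [0.4647, -0.1304, 0.0896]
tcp_rot: [0.704, 0.711, 0.0, 0.0]
force: [1.0, 0.7, 0.1]
grip_width: 0.609
gripper_force: 0.0
```

Emit:
{"op": "drive_tool", "data": {
  "gripper": [100,100,100,100,100,100,100,100],
  "xyz": [
    [0,0,2.7],
    [0,0,5.4],
    [0,0,7.9],
    [-0.8,0,7.9],
    [-1.6,0,7.9],
    [-2.4,0,7.9],
    [-3.2,0,7.9],
    [-4,0,7.9]
  ],
  "delta_rot": [
    [0,0,0],
    [0,0,0],
    [0,0,0],
    [0,0,0],
    [0,0,0],
    [0,0,0],
    [0,0,0],
    [0,0,0]
  ]
}}

```text
t: 4.72
tcp_pos: [0.4656, -0.1727, 0.0138]
tcp_rot: [0.704, 0.71, 0.001, 0.001]
force: [0.5, -0.1, -0.6]
grip_width: 0.605
gripper_force: 0.0
```

Emit:
{"op": "drive_tool", "data": {
  "gripper": [100,100,100,100,100,100,100,100],
  "xyz": [
    [-0.6,0,0],
    [-1.2,0,0],
    [-1.8,0,0],
    [-2.4,0,0],
    [-3,0,0],
    [-3.6,0,0],
    [-4.2,0,0],
    [-4.8,0,0]
  ],
  "delta_rot": [
    [0,0,0],
    [0,0,0],
    [0,0,0],
    [0,0,0],
    [0,0,0],
    [0,0,0],
    [0,0,0],
    [0,0,0]
  ]
}}

```text
t: 5.38
tcp_pos: [0.4651, -0.2192, 0.0122]
tcp_rot: [0.704, 0.71, 0.0, -0.0]
force: [0.3, 0.9, 0.1]
grip_width: 0.607
gripper_force: 1.0
```

```bash
python3 -c "
from h import *
np.set_printoptions(precision=4,suppress=True)
go(.49,-.40,.012,0)
for c in('scene','top'):
  im=save(c,'p1'+c)
  for l in ('salt_cellar',):
    for d in tip_of(l,c)[:1]: print(c,l,d['confidence'],at_z(c,d['point'],0))
    for d in masks_of(l,c)[:1]: print(d['box'],d['confidence'])
cv2.imwrite('pics/p1.png',cv2.resize(im[80:320,220:520],None,fx=2.5,fy=2.5)[:,:,::-1])
"
```

```text
p [ 0.4651 -0.2192  0.0122] yaw y 0.5 z [-0.     0.001 -1.   ] F [0.3 0.9 0.1] gw 0.61 t 5.3833
cm [-18.1    2.34   0.01] dist 0.182
rot [-0.    -0.001  0.009]
scene salt_cellar 0.49 [ 0.4586 -0.2619 -0.    ]
[305.6, 146.6, 18.6, 18.2] 0.47
[361.3, 88.3, 33.2, 43.7] 0.67
```

View pics/p1.png

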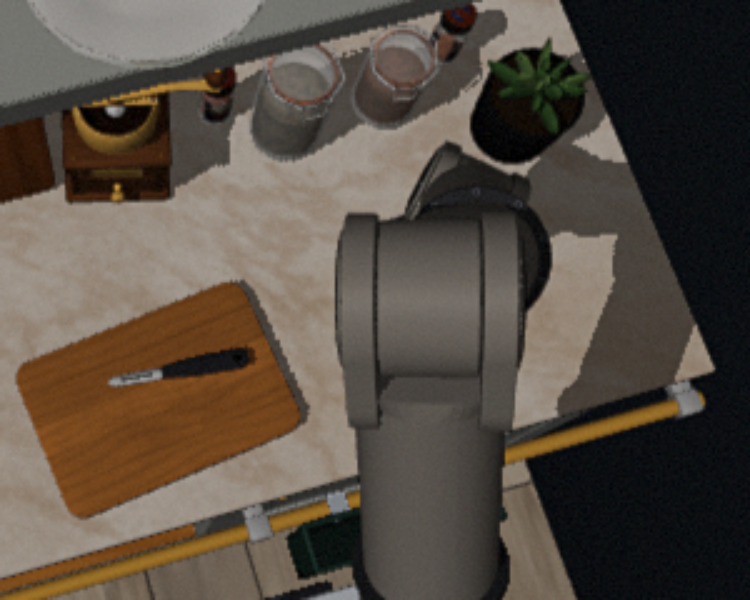

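The board is fully visible and undisturbed. The arm hides the cellar, and contact is just starting. I keep pushing.

Emit:
{"op": "drive_tool", "data": {
  "gripper": [100,100,100,100,100,100,100,100],
  "xyz": [
    [-0.8,0.1,0],
    [-1.6,0.2,0],
    [-2.4,0.3,0],
    [-3.2,0.4,0],
    [-4,0.5,0],
    [-4.8,0.6,0],
    [-5.6,0.7,0],
    [-6.4,0.8,0]
  ],
  "delta_rot": [
    [0,0,0],
    [0,0,0],
    [0,0,0],
    [0,0,0],
    [0,0,0],
    [0,0,0],
    [0,0,0],
    [0,0,0]
  ]
}}

```text
t: 6.35
tcp_pos: [0.4733, -0.2841, 0.0122]
tcp_rot: [0.704, 0.71, -0.0, -0.0]
force: [0.7, 1.0, -1.2]
grip_width: 0.608
gripper_force: 0.6
```

Emit:
{"op": "drive_tool", "data": {
  "gripper": [100,100,100,100,100,100,100,100],
  "xyz": [
    [-0.8,0.1,0],
    [-1.6,0.2,0],
    [-2.4,0.3,0],
    [-3.2,0.4,0],
    [-4,0.5,0],
    [-4.8,0.6,0],
    [-5.6,0.7,0],
    [-6.4,0.8,0]
  ],
  "delta_rot": [
    [0,0,0],
    [0,0,0],
    [0,0,0],
    [0,0,0],
    [0,0,0],
    [0,0,0],
    [0,0,0],
    [0,0,0]
  ]
}}

```text
t: 7.02
tcp_pos: [0.482, -0.3479, 0.0123]
tcp_rot: [0.704, 0.71, 0.0, -0.0]
force: [-0.3, 1.5, -2.0]
grip_width: 0.608
gripper_force: 0.6
```

```bash
python3 -c "
from h import *
np.set_printoptions(precision=4,suppress=True)
go(.49,-.40,.012,0)
for c in('scene','top'):
  im=save(c,'p2'+c)
  for l in ('salt_cellar',):
    for d in tip_of(l,c)[:2]: print(c,l,d['confidence'],at_z(c,d['point'],0))
    for d in masks_of(l,c)[:1]: print(d['box'],d['confidence'])
"
```

```text
p [ 0.482  -0.3479  0.0123] yaw y 0.5 z [-0.  0. -1.] F [-0.3  1.5 -2. ] gw 0.61 t 7.0167
cm [-5.22  0.76  0.03] dist 0.053
rot [-0.    -0.     0.008]
scene salt_cellar 0.67 [ 0.4744 -0.3946  0.    ]
[307.9, 126.3, 14.4, 23.2] 0.49
```

Emit:
{"op": "drive_tool", "data": {
  "gripper": [100,100,100,100,100,100,100,100],
  "xyz": [
    [-0.8,0.1,0],
    [-1.6,0.2,0],
    [-2.4,0.3,0],
    [-3.2,0.5,0],
    [-4,0.6,0],
    [-4.7,0.7,0],
    [-5.2,0.8,0],
    [-5.2,0.8,0]
  ],
  "delta_rot": [
    [0,0,0],
    [0,0,0],
    [0,0,0],
    [0,0,0],
    [0,0,0],
    [0,0,0],
    [0,0,0],
    [0,0,0]
  ]
}}

```text
t: 7.98
tcp_pos: [0.4903, -0.401, 0.0125]
tcp_rot: [0.705, 0.709, -0.0, 0.001]
force: [0.4, -0.4, -0.6]
grip_width: 0.606
gripper_force: 0.0
```

Emit:
{"op": "drive_tool", "data": {
  "gripper": [100,100,100,100,100,100,100,100],
  "xyz": [
    [2,0,0],
    [5,0,0],
    [8,0,-3],
    [10,0,-7],
    [14,0,-11],
    [18,0,-12],
    [22,0,-12],
    [26,0,-12]
  ],
  "delta_rot": [
    [0,0,0],
    [0,0,0],
    [0,0,0],
    [0,0,0],
    [0,0,0],
    [0,0,0],
    [0,0,0],
    [0,0,0]
  ]
}}

```text
t: 8.65
tcp_pos: [0.4894, -0.1499, 0.134]
tcp_rot: [0.705, 0.709, 0.001, 0.002]
force: [1.2, 0.3, 0.3]
grip_width: 0.603
gripper_force: 0.0
```

```bash
python3 -c "
from h import *
np.set_printoptions(precision=4,suppress=True)
go(.44,.30,.15,0)
for c in('scene','top'):
  im=save(c,'p3'+c)
  for l in ('salt_cellar','chopping_board'):
    for d in tip_of(l,c)[:2]: print(c,l,d['confidence'],at_z(c,d['point'],0))
    for d in masks_of(l,c)[:1]: print(d['box'],d['confidence'])
cv2.imwrite('pics/p3.png',cv2.resize(im[80:320,220:520],None,fx=2.5,fy=2.5)[:,:,::-1])
"
```

```text
p [ 0.4894 -0.1499  0.134 ] yaw y 0.4 z [ 0.005 -0.    -1.   ] F [1.2 0.3 0.3] gw 0.6 t 8.65
cm [45.02 -4.64 -1.64] dist 0.453
rot [0.005 0.    0.007]
scene salt_cellar 0.76 [ 0.484  -0.4577  0.    ]
scene salt_cellar 0.27 [0.5402 0.4157 0.    ]
[308.1, 123.2, 16.5, 14.8] 0.56
scene chopping_board 0.93 [ 0.436   0.1003 -0.    ]
[268.5, 186.8, 71.3, 70.1] 0.87
top salt_cellar 0.65 [ 0.4914 -0.4467  0.    ]
[430.5, 150.3, 31.3, 37.6] 0.89
top chopping_board 0.66 [0.4284 0.0999 0.    ]
[226.0, 190.4, 114.2, 98.7] 0.72
```

View pics/p3.png

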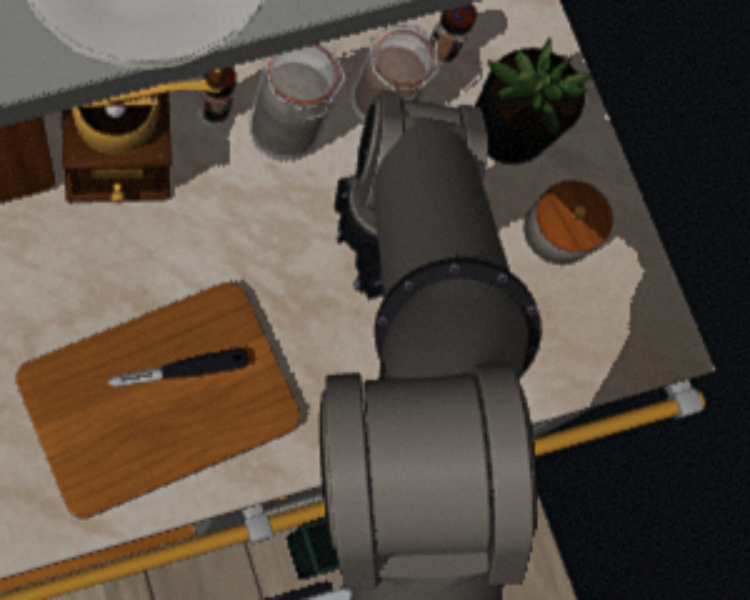

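The cellar stands in front of the pot at about (0.488, -0.451), and the board, peeler and jars haven't moved. Next I go to the board's left side.

Emit:
{"op": "drive_tool", "data": {
  "gripper": [0,0,0,0,0,0,0,0],
  "xyz": [
    [32,-3.2,-2],
    [32,-3.2,-2],
    [32,-3.2,-2],
    [32,-3.2,-2],
    [32,-3.2,-2],
    [32,-3.2,-2],
    [32,-3.2,-2],
    [32,-3.2,-2]
  ],
  "delta_rot": [
    [0,0,0],
    [0,0,0],
    [0,0,0],
    [0,0,0],
    [0,0,0],
    [0,0,0],
    [0,0,0],
    [0,0,0]
  ]
}}

```text
t: 9.82
tcp_pos: [0.4535, 0.172, 0.1522]
tcp_rot: [0.704, 0.71, 0.0, -0.0]
force: [0.8, 1.0, 0.6]
grip_width: 0.998
gripper_force: 0.0
```

```bash
cat >> h.py <<'E'
from scipy.optimize import least_squares
def board(cam,x0=(.428,.098,.09),show=True):
    ds=masks_of("chopping_board",cam)
    if not ds: print(cam,"no board"); return
    m=ds[0]["pixels"].astype(np.uint8); c=max(cv2.findContours(m,0,1)[0],key=cv2.contourArea)[:,0,:].astype(float)
    def hull(v):
        r=R.from_euler("z",v[2]).as_matrix()
        P=[np.array([v[0],v[1],0])+r@np.array([a,b,z]) for a in(-.1,.1) for b in(-.15,.15) for z in(0,.021)]
        return cv2.convexHull(np.float32([proj(cam,p)[::-1] for p in P]))
    f=lambda v:[cv2.pointPolygonTest(hull(v),(float(p[0]),float(p[1])),True) for p in c]
    s=least_squares(f,x0,loss="cauchy",f_scale=.6,diff_step=1e-3,x_scale=(.01,.01,.1))
    print(cam,ds[0]["confidence"],"board",s.x[:2].round(4),"yaw",np.degrees(s.x[2]).round(2),"med|r|",np.median(np.abs(f(s.x))).round(2))
    return s.x
E
python3 -c "
from h import *
go(.44,.30,.15,0)
for c in('scene','top'): capture(c); board(c)
"
```

```text
p [0.4535 0.172  0.1522] yaw y 0.5 z [ 0.     0.001 -1.   ] F [0.8 1.  0.6] gw 1.0 t 9.8167
cm [12.81 -1.23  0.23] dist 0.129
rot [ 0.    -0.001  0.009]
scene no boardTraceback (most recent call last):
  File "<string>", line 4, in <module>
    for c in('scene','top'): capture(c); board(c)
                                         ~~~~~^^^
  File "h.py", line 36, in board
    s=least_squares(f,x0,loss="cauchy",f_scale=.6,diff_step=1e-3,x_scale=(.01,.01,.1))
    return func(*args, **kwargs)
    vector_fun = VectorFunction(
        fun_wrapped,
    ...<6 lines>...
        workers=workers
    )
    self.J, dct = approx_derivative(
                  ~~~~~~~~~~~~~~~~~^
        self.fun_wrapped, self.x, f0=self.f, **finite_diff_options
        ^^^^^^^^^^^^^^^^^^^^^^^^^^^^^^^^^^^^^^^^^^^^^^^^^^^^^^^^^^
    )
    ^
    J, _nfev = _dense_difference(fun_wrapped, x0, f0, h,
               ~~~~~~~~~~~~~~~~~^^^^^^^^^^^^^^^^^^^^^^^^
                             use_one_sided, method,
                             ^^^^^^^^^^^^^^^^^^^^^^
                             mf)
                             ^^^
    df = [f_eval - f0 for f_eval in f_evals]
                                    ^^^^^^^
    f = np.atleast_1d(self.fun(x, *self.args, **self.kwargs))
                      ~~~~~~~~^^^^^^^^^^^^^^^^^^^^^^^^^^^^^^
    return np.atleast_1d(self.fun(x))
                         ~~~~~~~~^^^
    return self.f(x, *self.args, **self.kwargs)
           ~~~~~~^^^^^^^^^^^^^^^^^^^^^^^^^^^^^^
  File "h.py", line 35, in <lambda>
    f=lambda v:[cv2.pointPolygonTest(hull(v),(float(p[0]),float(p[1])),True) for p in c]
                                     ~~~~^^^
  File "h.py", line 34, in hull
    return cv2.convexHull(np.float32([proj(cam,p)[::-1] for p in P]))
                                      ~~~~^^^^^^^
  File "h.py", line 14, in proj
    ci=camera_info(cam); K=np.array(ci["camera_matrix"])
ValueError: time passes only in moves, steps and waits
```

```bash
sed -i 's/^def rot/import functools\ncamera_info=functools.lru_cache(camera_info)\ndef rot/' h.py
python3 -c "
from h import *
board('top')
import cv2
im=cv2.imread('pics/top1.png')
"
```

```text
top 0.83 board [0.4243 0.0968] yaw 6.67 med|r| 0.75
```

Emit:
{"op": "drive_tool", "data": {
  "gripper": [0,0,0,0,0,0,0,0],
  "xyz": [
    [4.1,-0.4,0],
    [8.1,-0.8,0],
    [12.3,-1.2,0],
    [12.8,-1.2,0],
    [12.8,-1.2,4],
    [12.8,-1.2,8],
    [12.8,-1.2,12],
    [12.8,-1.2,14]
  ],
  "delta_rot": [
    [0,0,0.009],
    [0,0,0.009],
    [0,0,0.009],
    [0,0,0.009],
    [0,0,0.009],
    [0,0,0.009],
    [0,0,0.009],
    [0,0,0.009]
  ]
}}

```text
t: 10.73
tcp_pos: [0.4397, 0.2932, 0.0081]
tcp_rot: [0.709, 0.706, -0.003, 0.0]
force: [-1.0, 0.2, -0.3]
grip_width: 1.0
gripper_force: 0.0
```

```bash
python3 -c "
from h import *
go(.44,.27,-.004,0)
for c in('scene','top'): capture(c); board(c)
"
```

```text
p [0.4397 0.2932 0.0081] yaw y -0.2 z [-0.003 -0.004 -1.   ] F [-1.   0.2 -0.3] gw 1.0 t 10.7333
cm [-2.32  0.04  1.22] dist 0.026
rot [-0.003  0.004 -0.004]
scene 0.98 board [0.428  0.1012] yaw 6.8 med|r| 1.48
top 0.92 board [0.4216 0.1006] yaw 6.6 med|r| 0.44
```

Emit:
{"op": "drive_tool", "data": {
  "gripper": [0,0,0,0,0,0,0,0],
  "xyz": [
    [0,0,1.1],
    [0,0,1.1],
    [-0.8,0,1.1],
    [-1.6,0,1.1],
    [-2.2,0,1.1],
    [-2.8,0,1.1],
    [-3.4,0,1.1],
    [-4,0,1.1]
  ],
  "delta_rot": [
    [0,0,0],
    [0,0,0],
    [0,0,0],
    [0,0,0],
    [0,0,0],
    [0,0,0],
    [0,0,0],
    [0,0,0]
  ]
}}

```text
t: 11.6
tcp_pos: [0.4414, 0.2576, 0.0014]
tcp_rot: [0.707, 0.707, 0.001, -0.0]
force: [1.5, 4.6, -0.6]
grip_width: 0.996
gripper_force: 1.9
```

Emit:
{"op": "drive_tool", "data": {
  "gripper": [0,0,0,0,0,0,0,0],
  "xyz": [
    [-0.5,0,0],
    [-1,0,0],
    [-1.5,0,0],
    [-2,0,0],
    [-2.5,0,0],
    [-3,0,0],
    [-3.5,0,0],
    [-4,0,0]
  ],
  "delta_rot": [
    [0,0,0],
    [0,0,0],
    [0,0,0],
    [0,0,0],
    [0,0,0],
    [0,0,0],
    [0,0,0],
    [0,0,0]
  ]
}}

```text
t: 12.27
tcp_pos: [0.4414, 0.2173, 0.0013]
tcp_rot: [0.707, 0.707, 0.001, 0.0]
force: [1.5, 4.8, 2.4]
grip_width: 0.999
gripper_force: 2.4
```

```bash
python3 -c "
from h import *
go(.44,.02,-.003,0)
for c in('scene','top'): im=save(c,'p4'+c); board(c,(.42,.07,.02))
cv2.imwrite('pics/p4.png',cv2.resize(im[80:320,220:520],None,fx=2.5,fy=2.5)[:,:,::-1])
"
```

```text
p [0.4414 0.2173 0.0013] yaw y -0.0 z [ 0.001  0.001 -1.   ] F [1.5 4.8 2.4] gw 1.0 t 12.2667
cm [-19.73  -0.13   0.41] dist 0.197
rot [ 0.001 -0.001 -0.   ]
scene 0.96 board [0.4139 0.0618] yaw 2.15 med|r| 1.15
top 0.76 board [0.4044 0.0568] yaw 2.13 med|r| 2.68
```

View pics/p4scene.png

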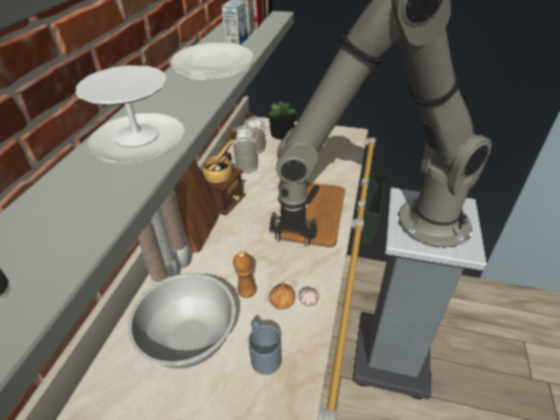

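The two fingers are on the board's left edge and it is turning square (yaw 6.6° → 2.1°); the other items are untouched. I continue.

Emit:
{"op": "drive_tool", "data": {
  "gripper": [0,0,0,0,0,0,0,0],
  "xyz": [
    [-0.6,-0.1,0],
    [-1.2,-0.2,0],
    [-1.8,-0.3,0],
    [-2.4,-0.4,0],
    [-3,-0.5,0],
    [-3.6,-0.6,0],
    [-4.2,-0.7,0],
    [-4.8,-0.8,0]
  ],
  "delta_rot": [
    [0,0,0],
    [0,0,0],
    [0,0,0],
    [0,0,0],
    [0,0,0],
    [0,0,0],
    [0,0,0],
    [0,0,0]
  ]
}}

```text
t: 13.13
tcp_pos: [0.4322, 0.1681, 0.0009]
tcp_rot: [0.708, 0.707, -0.0, -0.0]
force: [0.4, 3.0, -2.9]
grip_width: 1.006
gripper_force: 1.6
```

Emit:
{"op": "drive_tool", "data": {
  "gripper": [0,0,0,0,0,0,0,0],
  "xyz": [
    [-0.6,0,0],
    [-1.2,0,0],
    [-1.8,0,0],
    [-2.4,0,0],
    [-3,0,0],
    [-3.6,0,0],
    [-4.2,0,0],
    [-4.8,0,0]
  ],
  "delta_rot": [
    [0,0,0],
    [0,0,0],
    [0,0,0],
    [0,0,0],
    [0,0,0],
    [0,0,0],
    [0,0,0],
    [0,0,0]
  ]
}}

```text
t: 13.8
tcp_pos: [0.4325, 0.1203, 0.0009]
tcp_rot: [0.707, 0.707, -0.0, -0.0]
force: [0.6, 2.9, -2.2]
grip_width: 0.998
gripper_force: 1.6
```

Emit:
{"op": "drive_tool", "data": {
  "gripper": [0,0,0,0,0,0,0,0],
  "xyz": [
    [-0.6,0,0],
    [-1.2,0,0],
    [-1.8,0,0],
    [-2.4,0,0],
    [-3,0,0],
    [-3.6,0,0],
    [-4.2,0,0],
    [-4.8,0,0]
  ],
  "delta_rot": [
    [0,0,0],
    [0,0,0],
    [0,0,0],
    [0,0,0],
    [0,0,0],
    [0,0,0],
    [0,0,0],
    [0,0,0]
  ]
}}

```text
t: 14.47
tcp_pos: [0.4324, 0.0723, 0.0009]
tcp_rot: [0.707, 0.707, -0.0, -0.0]
force: [-0.3, 3.6, -2.1]
grip_width: 1.001
gripper_force: 1.6
```

```bash
python3 -c "
from h import *
go(.43,.015,-.003,0)
for c in('scene','top'):
  im=save(c,'p5'+c); board(c,(.41,-.09,.01))
  for d in tip_of('peeler',c)[:1]: print(at_z(c,d['point'],.021))
"
```

```text
p [0.4324 0.0723 0.0009] yaw y -0.1 z [-0. -0. -1.] F [-0.3  3.6 -2.1] gw 1.0 t 14.4667
cm [-5.73 -0.23  0.39] dist 0.057
rot [-0.     0.    -0.001]
scene no board
[ 0.40757433 -0.11529961  0.021     ]
top 0.66 board [ 0.397  -0.0852] yaw -0.36 med|r| 1.62
[ 0.41555064 -0.127561    0.021     ]
```

Emit:
{"op": "drive_tool", "data": {
  "gripper": [0,0,0,0,0,0,0,0],
  "xyz": [
    [-0.7,0,0],
    [-1.4,0,0],
    [-2.1,0,0],
    [-2.8,0,0],
    [-3.5,0,0],
    [-4.2,0,0],
    [-4.9,0,0],
    [-5.2,0,0]
  ],
  "delta_rot": [
    [0,0,0],
    [0,0,0],
    [0,0,0],
    [0,0,0],
    [0,0,0],
    [0,0,0],
    [0,0,0],
    [0,0,0]
  ]
}}

```text
t: 15.43
tcp_pos: [0.4323, 0.0195, 0.001]
tcp_rot: [0.708, 0.706, -0.0, 0.0]
force: [0.0, 4.2, -0.6]
grip_width: 1.002
gripper_force: 2.2
```

```bash
python3 -c "
from h import *
go(.43,.015,-.003,0)
for c in('scene','top'):
  im=save(c,'p6'+c); board(c,(.41,-.14,.0))
  for d in tip_of('chopping_board',c)[:1]: print(at_z(c,d['point'],0))
cv2.imwrite('pics/p6.png',cv2.resize(im[80:320,220:520],None,fx=2.5,fy=2.5)[:,:,::-1])
"
```

```text
p [0.4323 0.0195 0.001 ] yaw y -0.1 z [-0. -0. -1.] F [ 0.   4.2 -0.6] gw 1.0 t 15.4333
cm [-0.45 -0.23  0.4 ] dist 0.006
rot [-0.     0.    -0.002]
scene 0.92 board [ 0.4025 -0.1384] yaw 0.25 med|r| 1.66
[ 0.40951974 -0.12834464  0.        ]
top 0.59 board [ 0.3944 -0.138 ] yaw -0.44 med|r| 1.88
```

View pics/p6.png

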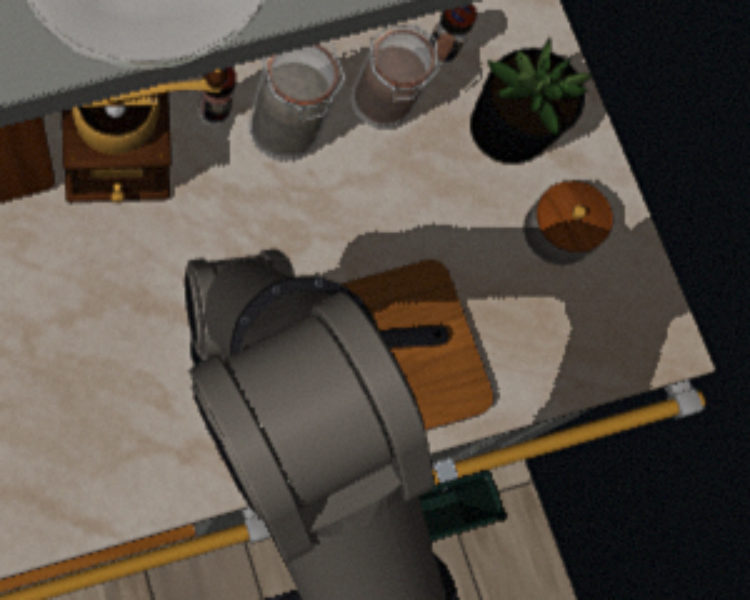

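The board is square with its right end clear of the cellar, and the peeler is still on it (handle at 420,335). A little more push, then I back off and rise.

Emit:
{"op": "drive_tool", "data": {
  "gripper": [0,0,0,0,0,0,0,0],
  "xyz": [
    [-0.4,0,0],
    [-0.7,0,0],
    [-0.7,0,0],
    [1.5,0,0],
    [3,0,-1],
    [3,0,-5],
    [3,3,-9],
    [3,6,-11]
  ],
  "delta_rot": [
    [0,0,0],
    [0,0,0],
    [0,0,0],
    [0,0,0],
    [0,0,0],
    [0,0,0],
    [0,0,0],
    [0,0,0]
  ]
}}

```text
t: 16.4
tcp_pos: [0.4888, 0.0503, 0.1114]
tcp_rot: [0.707, 0.707, -0.001, -0.001]
force: [1.1, 0.3, -0.4]
grip_width: 0.997
gripper_force: 0.0
```

```bash
python3 -c "
from h import *
go(.54,-.148,.10,-90)
for c in('scene','top'):
  im=save(c,'p7'+c); board(c,(.41,-.14,.0))
"
```

```text
p [0.4888 0.0503 0.1114] yaw y -0.0 z [-0.002 -0.    -1.   ] F [ 1.1  0.3 -0.4] gw 1.0 t 16.4
cm [-19.83   5.13   1.13] dist 0.205
rot [-1.00e-03  2.00e-03  1.57e+00]
scene 0.92 board [ 0.4025 -0.1465] yaw -0.27 med|r| 2.57
top 0.78 board [ 0.3943 -0.1432] yaw -0.01 med|r| 1.41
```

Emit:
{"op": "drive_tool", "data": {
  "gripper": [0,0,0,0,0,0,0,0],
  "xyz": [
    [-2.5,1,0],
    [-5,2,0],
    [-7.5,3,0],
    [-10,4,0],
    [-12.5,5,0],
    [-15,5.3,0],
    [-17.5,5.3,0],
    [-19.8,5.3,0]
  ],
  "delta_rot": [
    [0,0,0.12],
    [0,0,0.24],
    [0,0,0.36],
    [0,0,0.48],
    [0,0,0.6],
    [0,0,0.72],
    [0,0,0.84],
    [0,0,0.96]
  ]
}}

```text
t: 17.27
tcp_pos: [0.5412, -0.1487, 0.108]
tcp_rot: [0.955, 0.297, -0.002, -0.0]
force: [-0.5, 0.2, -0.5]
grip_width: 1.002
gripper_force: 0.0
```

Emit:
{"op": "drive_tool", "data": {
  "gripper": [0,0,0,0,0,0,0,0],
  "xyz": [
    [0,0,0],
    [0,0,0],
    [0,0,0],
    [0,0,0],
    [0,0,0],
    [0,0,0],
    [0,0,0],
    [0,0,0]
  ],
  "delta_rot": [
    [0,0,0.12],
    [0,0,0.24],
    [0,0,0.36],
    [0,0,0.48],
    [0,0,0.61],
    [0,0,0.61],
    [0,0,0.61],
    [0,0,0.61]
  ]
}}

```text
t: 17.93
tcp_pos: [0.5424, -0.1472, 0.1088]
tcp_rot: [1.0, 0.001, -0.001, -0.0]
force: [-0.2, -0.3, -0.6]
grip_width: 0.999
gripper_force: 0.0
```

```bash
python3 -c "
from h import *
go(.545,-.148,-.003,-90)
for c in('scene','top'):
  im=save(c,'p8'+c); board(c,(.40,-.145,.0))
cv2.imwrite('pics/p8.png',cv2.resize(im[80:320,220:520],None,fx=2.5,fy=2.5)[:,:,::-1])
"
```

```text
p [ 0.5424 -0.1472  0.1088] yaw y -89.8 z [-0.002  0.    -1.   ] F [-0.2 -0.3 -0.6] gw 1.0 t 17.9333
cm [ 0.29  0.09 11.17] dist 0.112
rot [-0.     0.002  0.003]
scene 0.7 board [ 0.4    -0.1395] yaw 0.0 med|r| 0.76
top 0.6 board [ 0.3982 -0.1426] yaw 0.0 med|r| 2.47
```

View pics/p8.png

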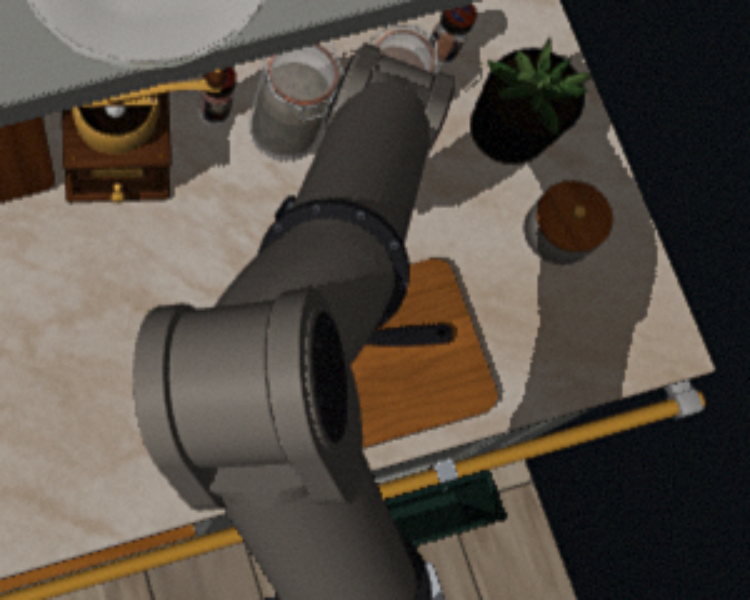

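Board lies clear and square, and the hand is above and behind it. I descend and push forward.

Emit:
{"op": "drive_tool", "data": {
  "gripper": [0,0,0,0,0,0,0,0],
  "xyz": [
    [0.2,0,4],
    [0.2,0,8],
    [0.2,0,11.1],
    [-0.5,0,11.1],
    [-1.2,0,11.1],
    [-1.9,0,11.1],
    [-2.5,0,11.1],
    [-3,0,11.1]
  ],
  "delta_rot": [
    [0,0,0],
    [0,0,0],
    [0,0,0],
    [0,0,0],
    [0,0,0],
    [0,0,0],
    [0,0,0],
    [0,0,0]
  ]
}}

```text
t: 18.8
tcp_pos: [0.5136, -0.1476, 0.0003]
tcp_rot: [1.0, -0.0, 0.001, 0.0]
force: [-0.2, -0.4, 0.4]
grip_width: 1.003
gripper_force: 0.0
```

Emit:
{"op": "drive_tool", "data": {
  "gripper": [0,0,0,0,0,0,0,0],
  "xyz": [
    [-0.5,0,0],
    [-1,0,0],
    [-1.6,0,0],
    [-2.2,0,0],
    [-2.8,0,0],
    [-3.4,0,0],
    [-4,0,0],
    [-4.6,0,0]
  ],
  "delta_rot": [
    [0,0,0],
    [0,0,0],
    [0,0,0],
    [0,0,0],
    [0,0,0],
    [0,0,0],
    [0,0,0],
    [0,0,0]
  ]
}}

```text
t: 19.47
tcp_pos: [0.4704, -0.1476, -0.0002]
tcp_rot: [1.0, 0.0, 0.003, 0.001]
force: [6.1, 0.3, 3.1]
grip_width: 1.001
gripper_force: 2.9
```

```bash
python3 -c "
from h import *
go(.412,-.148,-.003,-90)
for c in('scene','top'):
  im=save(c,'p9'+c); board(c,(.355,-.145,.0))
"
```

```text
p [ 4.704e-01 -1.476e-01 -2.000e-04] yaw y -90.0 z [ 0.006 -0.001 -1.   ] F [6.1 0.3 3.1] gw 1.0 t 19.4667
cm [-5.84  0.04  0.25] dist 0.058
rot [ 0.001 -0.006  0.001]
scene 0.57 board [ 0.3609 -0.1436] yaw -0.0 med|r| 0.98
top 0.94 board [ 0.3584 -0.1437] yaw 0.0 med|r| 6.17
```

Emit:
{"op": "drive_tool", "data": {
  "gripper": [0,0,0,0,0,0,0,0],
  "xyz": [
    [-0.6,0,0],
    [-1.2,0,0],
    [-1.8,0,0],
    [-2.4,0,0],
    [-3,0,0],
    [-3.6,0,0],
    [-4.2,0,0],
    [-4.8,0,0]
  ],
  "delta_rot": [
    [0,0,0],
    [0,0,0],
    [0,0,0],
    [0,0,0],
    [0,0,0],
    [0,0,0],
    [0,0,0],
    [0,0,0]
  ]
}}

```text
t: 20.33
tcp_pos: [0.4215, -0.1475, -0.0009]
tcp_rot: [1.0, 0.0, 0.002, 0.0]
force: [5.7, 0.2, 3.7]
grip_width: 0.998
gripper_force: 3.0
```

```bash
python3 -c "
from h import *
go(.412,-.148,-.003,-90)
for c in('scene','top'):
  im=save(c,'p10'+c); board(c,(.31,-.145,.0))
"
```

```text
p [ 0.4215 -0.1475 -0.0009] yaw y -90.0 z [ 0.004 -0.001 -1.   ] F [5.7 0.2 3.7] gw 1.0 t 20.3333
cm [-0.95  0.05  0.21] dist 0.01
rot [ 0.001 -0.004  0.   ]
scene 0.88 board [ 0.3137 -0.1436] yaw -0.2 med|r| 0.95
top 0.94 board [ 0.3091 -0.1428] yaw 0.0 med|r| 4.5
```

Emit:
{"op": "drive_tool", "data": {
  "gripper": [0,0,0,0,0,0,0,0],
  "xyz": [
    [-0.4,0,0],
    [-0.7,0,0],
    [-0.7,0,0],
    [1.5,0,0],
    [4,0,-1],
    [6,0,-4],
    [6,0,-8],
    [6,0,-12]
  ],
  "delta_rot": [
    [0,0,0],
    [0,0,0],
    [0,0,0],
    [0,0,0],
    [0,0,0],
    [0,0,0],
    [0,0,0],
    [0,0,0]
  ]
}}

```text
t: 21.2
tcp_pos: [0.4778, -0.1469, 0.1186]
tcp_rot: [1.0, 0.0, -0.003, 0.0]
force: [0.7, 0.7, 1.0]
grip_width: 0.999
gripper_force: 0.0
```

Emit:
{"op": "drive_tool", "data": {
  "gripper": [0,0,0,0,0,0,0,0],
  "xyz": [
    [0,-4,0],
    [0,-8,0],
    [0,-12,-2],
    [0,-16,-4],
    [0,-20,-6],
    [0,-24,-8],
    [0,-28,-8],
    [0,-32,-8]
  ],
  "delta_rot": [
    [0,0,0],
    [0,0,0],
    [0,0,0],
    [0,0,0],
    [0,0,0],
    [0,0,0],
    [0,0,0],
    [0,0,0]
  ]
}}

```text
t: 21.87
tcp_pos: [0.4782, 0.1664, 0.199]
tcp_rot: [1.0, -0.0, -0.001, -0.0]
force: [1.1, 0.0, 0.3]
grip_width: 1.001
gripper_force: 0.0
```

Emit:
{"op": "drive_tool", "data": {
  "gripper": [0,0,0,0,0,0],
  "xyz": [
    [0,-4,0],
    [0,-8,0],
    [0,-12,0],
    [0,-16,0],
    [0,-20,0],
    [0,-20,0]
  ],
  "delta_rot": [
    [0,0,0],
    [0,0,0],
    [0,0,0],
    [0,0,0],
    [0,0,0],
    [0,0,0]
  ]
}}

```text
t: 22.37
tcp_pos: [0.4759, 0.3739, 0.1962]
tcp_rot: [1.0, 0.006, -0.002, 0.0]
force: [-1.1, 1.9, -0.7]
grip_width: 1.002
gripper_force: 0.0
```

```bash
cat > look.py <<'E'
from h import *; import sys
n=sys.argv[1]; np.set_printoptions(precision=4,suppress=True)
for c in('scene','top'):
    im=save(c,n+c); b=board(c,(.305,-.145,.0))
    for l,z in (('peeler',.021),('salt_cellar',0)):
        for d in tip_of(l,c)[:1]: print(l,at_z(c,d['point'],z))
def rect(z,x0,x1,y0,y1,s):
    W=int((y1-y0)*s);H=int((x1-x0)*s)
    src=np.float32([proj("top",(x,y,z))[::-1] for x,y in((x1,y1),(x1,y0),(x0,y0),(x0,y1))])
    M=cv2.getPerspectiveTransform(src,np.float32([[0,0],[W,0],[W,H],[0,H]]))
    o=cv2.warpPerspective(im,M,(W,H),flags=cv2.INTER_CUBIC)[:,:,::-1]
    o=(255*(o/255.)**.5).astype(np.uint8)
    for x in np.arange(np.ceil(x0/.02)*.02,x1,.02):
        r=int((x1-x)*s); cv2.line(o,(0,r),(W,r),(90,90,90),1); cv2.putText(o,"%.2f"%x,(2,r+4),0,.35,(0,0,255))
    for y in np.arange(np.ceil(y0/.02)*.02,y1,.02):
        c=int((y1-y)*s); cv2.line(o,(c,0),(c,H),(90,90,90),1); cv2.putText(o,"%.2f"%y,(c-10,H-3),0,.35,(0,0,255))
    return o
cv2.imwrite("pics/"+n+"rect.png",rect(.021,.16,.44,-.34,.04,2000))
E
python3 look.py q1
```

```text
scene 0.6 board [ 0.3062 -0.1445] yaw 0.0 med|r| 0.83
peeler [ 0.3248 -0.1773  0.021 ]
salt_cellar [ 0.4937 -0.4322  0.    ]
top 0.83 board [ 0.2996 -0.1468] yaw 0.0 med|r| 0.39
peeler [ 0.3191 -0.183   0.021 ]
salt_cellar [ 0.4878 -0.4483  0.    ]
```

View pics/q1rect.png

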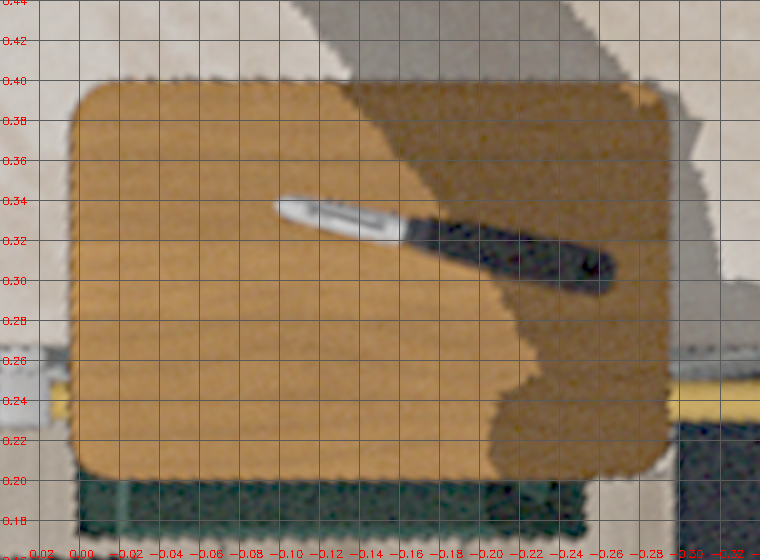

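The board is square: x 0.200–0.400, centre y -0.147, against a caddy centre of (0.202, -0.148). The peeler is still on it and the cellar is in place, so I hand in.

```bash
python3 -c "
from workcell import env
print(env.job_done())"
```

```text
the job is handed in; nothing more can be done
None
```

The job is handed in. The salt cellar stands in front of the plant pot, and the board lies square and half-way over the caddy, centred to within about 2 mm by camera. The peeler is still on the board, and the arm was clear of everything at about 22 s.

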